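# Photograph retired office devices and bin them

## Robot

A 7-joint arm with a two-finger parallel gripper is mounted at the origin on the work surface. World frame = base frame: x ahead of the robot, y to its left, z up, the work surface at z = 0. Lengths are in mm, angles in rad, forces in N, time in s.
With the tool pointing down it reaches from about 425 to 1025 mm from the base axis. Payload 9.4 kg.
Tool frame: the origin (TCP) lies between the finger pads; the fingertips stand env.tip_extent ahead of it and the grasp point (between the pads) lies 6 mm ahead of it (env.tip_extent is the distance from the TCP to the fingertips, in mm); z points along the fingers, y is the line along which they close (so a half turn about z gives the same grasp; the last joint's range is limited). The gripper opens to 93 mm and grips with 3 to 60 N. Pads are 15 mm wide; open, the fingers measure 128 mm over their backs; the gripper's body (75 mm by 188 mm) begins 65 mm behind the grasp point.
Start: joints at [1.101, 0.599, -0.003, 1.599, 0.002, 0.943, -0.08], TCP at [277.504, -669.788, 243.618] pointing down, gripper open.
Joint ranges: [-2.57, 2.57], [-0.35, 1.97], [-1.29, 1.29], [0.11, 2.56], [-1.05, 4.19], [0.11, 1.86], [-2.63, 2.63]. Speed limits (rad/s): [2.22, 2.22, 3.01, 3.01, 3.14, 3.14, 3.14].

## Interface

Orientations are given as [roll, pitch, yaw] about the fixed x, y, z axes, in that order (R = Rz(yaw) Ry(pitch) Rx(roll)).
In Python, from station import env gives the robot as it stands.
- The arm moves only by the tool arm_command, never from a script. Its argument "steps" is a list of rows, each a list of 7 numbers: the shift along the tool's x, y, z in units of 25 mm (1.0 is 25 mm), then the turn, a rotation vector about the tool's x, y, z in units of 6 degrees (1.0 is 6 degrees), then the closure, from 0 (fully open) to 1 (shut). A call has 1 to 5 rows; each row is the pose to reach, as a shift and turn from the pose commanded when the call began, along the tool's axes at that moment; what a row does not reach only later rows make up. A row lasts 1/8 s, in which the tool goes at most 62.5 mm and 10.7 degrees, less where a joint would pass 70% of its speed; a pose out of reach is approached as far as the arm can. A call with a gripper value outside its range is refused whole. The fingers move at their own pace and stop on an object; the grip force is fixed at half the most. Time passes only in rows, so rows that repeat a pose let the fingers close. It gives the time, the measured TCP pose, the force, the opening and the grip force at its end, in the units of the state.
- env.get_state(): the state, without advancing time (a new reading comes with each control period).
- env.read_camera(name): name is "side" or "top"; returns a dict with "img" (420x560x3 uint8, red, green, blue), "vfov" (degrees; the focal length in pixels is half the picture's height over the tangent of half this angle, whatever the lens; pixels are square), "cx", "cy" (the principal point, pixels), "extrinsics" (4x4, takes a point from world to camera coordinates). Camera axes: x right, y down, z forward; pixel columns grow to the right and rows downward; lengths in mm; the calibration is good to about 2 mm. A picture is of the moment at which its call begins. There is no depth.
- env.job_done(): hands the job in; it is judged then, once.
Trained networks look in a picture, given as the dict that the camera call returned (one of the last four; its "shot" number tells which), for a name from the list of things; names that differ only in an ending like _2 or _b are one class to them, and where a whole thing is asked for, a point or a joint stands for the part that bears it (a point fixed in the world has none). Each returns a list of dicts, best first, with "conf" (0 to 1); they miss things now and then, are a little off and sometimes report something else, mostly with a low value. They report only what shows in the picture. A call takes as long as a camera call. They do not tell look-alikes from the thing itself.
- env.look_for(query, picture): "at" ([column, row] in pixels, amid what is visible of it).
- env.mark_of(query, picture): "at" ([column, row] in pixels: a listed point, or the origin of a listed thing).
The state is a dict: "time": time; "joint_pos": joint angles; "dq": joint speeds; "joint_torque": joint torques, N m; "tcp_pos": TCP position; "eef_rot": TCP orientation; "wrist_force": force on the tool from outside, world axes, zero at the start; "torque": the same for the moment, N m; "opening": finger opening in mm; "grip_force": force on a finger pad.
Only numpy, scipy, OpenCV 4.12 (cv2) and the standard library are available. Lean on these libraries where they do the work, as an engineer would, in place of code of your own. Each camera call takes 0.05 s, during which the arm holds its last target. There are 200 camera calls.

## Task

Log the retired devices before recycling: lay every device from the blue pad flat and wholly on the off-white photo mat, none on top of another, and let go. With all of them on the mat, press the red shutter button to its halfway stop, pause there for a second so that the camera focuses, then press it fully down and release it. Then drop every device into the green recycling crate; leave the mug and the bottle where they stand.

Things in the scene. Friction and masses are not known exactly. Their poses are not given: they have to be found in the camera images.
- adapter: retired device, may be absent (None). laptop power adapter: black block 110 x 46 x 30 mm with a silver plate on top, 0.2 to 0.4 kg. Origin in the middle of the block; x along its length, y across its width (the grasp), z up through its thickness. Starts lying flat on the blue pad.
- remote: retired device, may be absent (None). remote control: grey bar 140 x 42 x 20 mm with black keys, about 0.1 kg. Origin in the middle of the block; x along its length, y across its width (the grasp), z up through its thickness. Starts lying flat on the blue pad.
- mouse: retired device, may be absent (None). computer mouse: white rounded block 105 x 56 x 34 mm with a dark wheel, about 0.1 kg. Origin in the middle of the block; x along its length, y across its width (the grasp), z up through its thickness. Starts lying flat on the blue pad.
- hub: retired device, may be absent (None). USB hub: silver block 100 x 50 x 24 mm with a black top plate and ports along one side, about 0.14 kg. Origin in the middle of the block; x along its length, y across its width (the grasp), z up through its thickness. Starts lying flat on the blue pad.
- phone: retired device, may be absent (None). old keypad phone: blue bar 120 x 46 x 18 mm with a screen and white keys, about 0.11 kg. Origin in the middle of the block; x along its length, y across its width (the grasp), z up through its thickness. Starts lying flat on the blue pad.
- pad: thin dark blue felt pad, 270 (x) x 290 (y) x 3 mm, fixed to the desk to the robot's left or right, where the retired devices lie at the start. Origin: centre of its underside, on the desk.
- mat: photo mat: off-white paper-coloured flat sheet, 200 (x) x 310 (y) x 3 mm, fixed to the desk ahead of the robot, with a grey line along each short edge. Origin: centre of its underside, on the desk.
- crate: recycling crate: green slatted plastic box, open on top, 240 x 240 x 85 mm outside, walls and floor 6 mm, fixed to the desk on the robot's other side from the pad. Origin: centre of its underside; the rim is 85 mm above it.
- release: wireless two-stage shutter release for the camera: black box 80 x 80 x 30 mm fixed to the desk between robot and mat, with a round red button (40 mm across) standing out of its top. Origin: centre of its underside.
- shutter_top (a point): centre of the red button's top face; moves with the button; 48 mm above the desk when up, 42 mm at the halfway stop, 36 mm fully down.
- shutter_half (a joint): first stage of the red button's travel, 0 (up) to 0.006 m (at the halfway stop). Soft spring: starts to move at 1.5 N, at the halfway stop it takes 2.4 N.
- shutter_full (a joint): second stage of the red button's travel, beyond the halfway stop, 0 to 0.006 m (fully down). Stiffer spring: does not move under 6 N, fully down takes 8.4 N. Springs back up when released.
- mug: bystander: white mug, 80 mm across, 90 mm high, standing past a far corner of the mat. Origin: centre of its underside.
- bottle: bystander: small brown glass bottle with a white cap, 64 mm across, 140 mm high, standing past the other far corner of the mat. Origin: centre of its underside.
There are look-alikes about, which are no part of the job. Of the things like the mouse, leave any that is purple or yellow; of the rest the larger one is meant.

How it is judged:
By the outcome, as a careful person would: the job done as asked, in the order asked, and still so for the second after the job is handed in, with the robot touching nothing.
Of adapter, remote, mouse, hub, phone only 3 to 4 are there at a start; the rules pass over those that are not, and their reading is None.
At some moment in a run one of adapter, remote, mouse, hub, phone may be knocked a few centimetres aside while the robot is not near it.
Once in a run the grip may slacken for a moment while it holds something.
It also fails if it takes over 210 s, if anything falls off the work surface, if the arm or the gripper's body presses on something with over 40 N, if the wrist force passes 120 N, or if a joint passes its speed limit or range.

## Working session

There is one attempt and no reset: what is moved stays moved. The work goes in short steps, Python scripts to look and compute and a tool call to move; the robot and the scene stay as the last step left them, time stands still between calls to the robot, and variables do not carry over. Pictures are saved under pics/ and viewed, at most 14 in all, crops included, and the job is handed in when it is done.

Besides the shell and the picture viewer there is one more tool, called after "Request:" as name(argument=value, ...) on one line, values as JSON. arm_command: Moves the arm, as the interface text tells. Its arguments: {"type":"object","properties":{"steps":{"type":"array"}},"required":["steps"]}

```bash
mkdir -p pics; ls; cat > h.py <<'E'
import numpy as np, cv2
from scipy.spatial.transform import Rotation as R
from station import env
def ray(p,uv):
    f=p["img"].shape[0]/2/np.tan(np.radians(p["vfov"])/2); E=np.array(p["extrinsics"])
    d=E[:3,:3].T@np.array([(uv[0]-p["cx"])/f,(uv[1]-p["cy"])/f,1]); return -E[:3,:3].T@E[:3,3],d
def toz(p,uv,z):
    o,d=ray(p,uv); return o+d*(z-o[2])/d[2]
def px(p,X):
    f=p["img"].shape[0]/2/np.tan(np.radians(p["vfov"])/2); E=np.array(p["extrinsics"])
    c=E[:3,:3]@np.array(X)+E[:3,3]; return [f*c[0]/c[2]+p["cx"],f*c[1]/c[2]+p["cy"]]
def save(p,n,crop=None,s=1):
    im=p["img"][...,::-1]
    if crop: im=im[crop[1]:crop[3],crop[0]:crop[2]]
    cv2.imwrite("pics/"+n,cv2.resize(im,None,fx=s,fy=s,interpolation=cv2.INTER_CUBIC))
E
python3 - <<'E'
from h import *
print(env.tip_extent, {k:np.round(v,3).tolist() for k,v in env.get_state().items()})
t=env.read_camera("top"); s=env.read_camera("side")
save(t,"t0.png",s=1.4); save(s,"s0.png",s=1.4)
print(t["vfov"],t["cx"],t["cy"],np.round(t["extrinsics"],2).tolist())
for q in "adapter remote mouse hub phone pad mat crate release mug bottle shutter_top".split():
    for d in env.mark_of(q,t): print(q,np.round(d["at"]),round(d["conf"],2),np.round(toz(t,d["at"],48 if q=="shutter_top" else 13 if q in "adapter remote mouse hub phone" else 0)))
E
```

```text
pics
25.0 {'time': 0.0, 'joint_pos': [1.101, 0.6, -0.003, 1.6, 0.002, 0.943, -0.08], 'dq': [0.0, -0.0, -0.0, -0.002, -0.001, -0.0, 0.001], 'joint_torque': [0.0, -76.51, 1.497, -25.236, -0.052, 0.017, 0.0], 'tcp_pos': [277.324, -669.375, 242.75], 'eef_rot': [-3.14, 0.0, 0.393], 'wrist_force': [0.297, 1.273, 0.203], 'torque': [0.001, 0.043, -0.022], 'grip_force': 0.0, 'opening': 93.093}
46.30493649154173 280.87880992649565 219.2489238974333 [[0.0, -1.0, 0.0, 80.64], [-0.99, -0.0, -0.13, 480.99], [0.13, -0.0, -0.99, 1330.38], [0.0, 0.0, 0.0, 1.0]]
adapter [154. 194.] 0.81 [555. 441.  13.]
remote [205. 191.] 0.94 [564. 297.  13.]
mouse [100. 228.] 0.73 [457. 587.  13.]
mouse [207. 222.] 0.64 [476. 288.  13.]
mouse [205. 316.] 0.62 [217. 288.  13.]
mouse [269. 239.] 0.56 [428. 114.  13.]
hub [439. 226.] 0.7 [ 466. -362.   13.]
pad [183. 228.] 0.59 [461. 358.   0.]
mat [310. 176.] 0.96 [610.  -3.   0.]
crate [437. 223.] 0.88 [ 476. -361.    0.]
release [339. 241.] 0.85 [423. -82.   0.]
mug [392. 131.] 0.78 [ 745. -241.    0.]
shutter_top [341. 236.] 0.44 [432. -83.  48.]
```

View pics/t0.png

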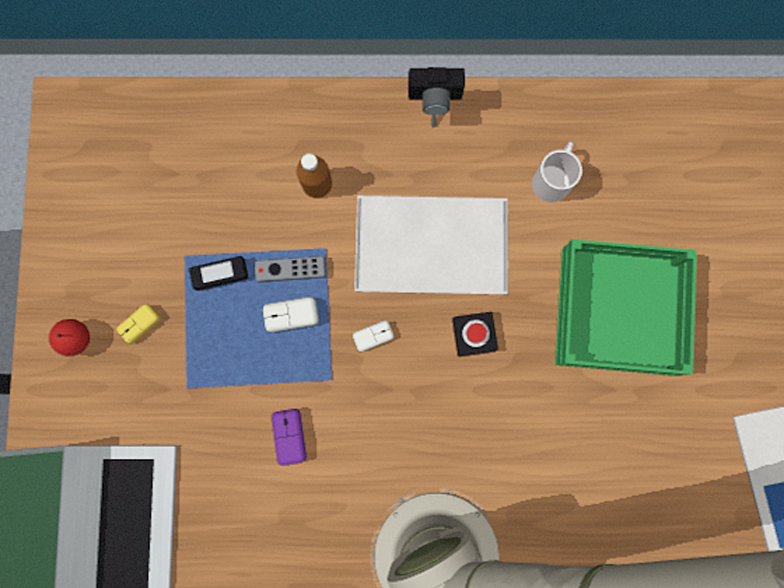

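View pics/s0.png

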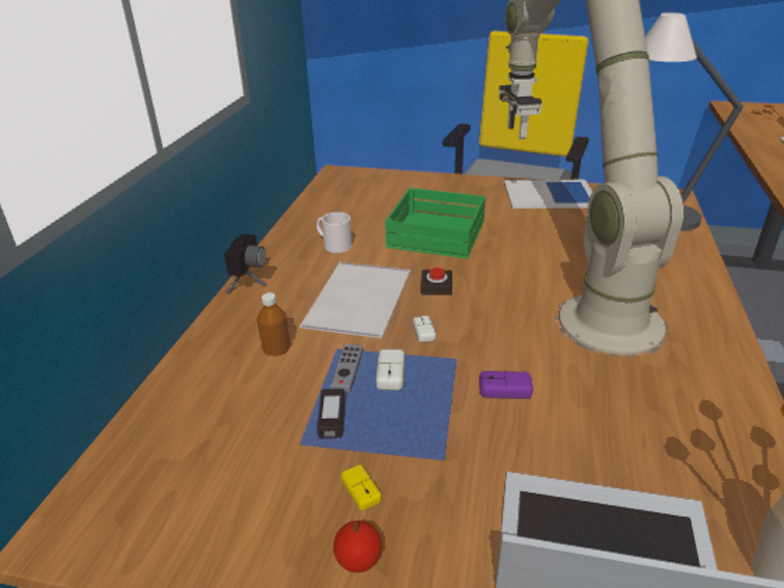

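In the top view the adapter is at (154,194), the remote at (205,191) and no hub or phone shows. There are four mice: yellow (98,231), purple (206,312), small white (267,240) and large white (207,225). The large white one on the pad fits, being neither purple nor yellow and larger than the other white one. I'll confirm that in a rectified crop.

```bash
cat >> h.py <<'E'
def rect(p,z,x0,x1,y0,y1,k=2):
    # rows: x decreasing down; cols: y decreasing right
    W=[(x1,y1),(x1,y0),(x0,y0),(x0,y1)]
    src=np.float32([px(p,(x,y,z)) for x,y in W]); w=(y1-y0)*k; h=(x1-x0)*k
    return cv2.warpPerspective(p["img"],cv2.getPerspectiveTransform(src,np.float32([[0,0],[w,0],[w,h],[0,h]])),(w,h),flags=cv2.INTER_CUBIC)
DIM={"adapter":(110,46,30),"remote":(140,42,20),"mouse":(105,56,34)}
def seg(p,region,base=3,white=False):
    """blobs that differ from pad (blue) within region; returns centre x,y, axis angle, size"""
    x0,x1,y0,y1=region; k=2; im=rect(p,base+12,x0,x1,y0,y1,k)
    hsv=cv2.cvtColor(im,cv2.COLOR_RGB2HSV)
    m=((hsv[...,1]<90)|(hsv[...,2]<45)).astype(np.uint8)*255
    if white: m=((hsv[...,2]<130)).astype(np.uint8)*255
    m=cv2.morphologyEx(m,cv2.MORPH_OPEN,np.ones((9,9))); m=cv2.morphologyEx(m,cv2.MORPH_CLOSE,np.ones((9,9)))
    out=[]
    for c in cv2.findContours(m,cv2.RETR_EXTERNAL,cv2.CHAIN_APPROX_NONE)[0]:
        if cv2.contourArea(c)<1500*k*k: continue
        b=cv2.boxPoints(cv2.minAreaRect(c)); e=[b[1]-b[0],b[2]-b[1]]; L=max(e,key=np.linalg.norm)
        u,v=b.mean(0); d=np.array([-L[1],-L[0]]) # world (x,y)
        a=np.arctan2(d[1],d[0])%np.pi
        out.append((round(x1-v/k),round(y1-u/k),round(a,3),*[round(float(np.linalg.norm(q))/k) for q in e]))
    return im,out
def go(x,y,z,yaw,q=True):
    s=env.get_state(); A=R.from_euler("xyz",s["eef_rot"]); B=R.from_euler("xyz",[np.pi,0,yaw])
    sh=A.inv().apply(np.array([x,y,z])-s["tcp_pos"])/25; tr=np.degrees((A.inv()*B).as_rotvec())/6
    print("row",np.round(sh,2),np.round(tr,2))
E
python3 - <<'E'
from h import *
t=env.read_camera("top"); s=env.read_camera("side")
im,o=seg(t,(330,600,180,520)); print(o)
cv2.imwrite("pics/r0.png",im[...,::-1])
def tri(a,b):
    o1,d1=ray(t,a);o2,d2=ray(s,b);d1/=np.linalg.norm(d1);d2/=np.linalg.norm(d2)
    l=np.linalg.lstsq(np.c_[d1,-d2],o2-o1,rcond=None)[0]; return np.round((o1+d1*l[0]+o2+d2*l[1])/2),round(np.linalg.norm(o1+d1*l[0]-o2-d2*l[1]))
for q in ["adapter","remote","mouse","release","shutter_top","crate","mat","bottle","mug"]:
    a=env.mark_of(q,t); b=env.mark_of(q,s)
    print(q,[np.round(d["at"]).tolist() for d in a],[np.round(d["at"]).tolist() for d in b])
    for d in a[:5]:
        for e in b[:5]:
            r=tri(d["at"],e["at"])
            if r[1]<20: print("  ",r)
go(455,200,250,1.571)
E
```

```text
[(469, 288, np.float32(1.739), 111, 61), (552, 435, np.float32(1.81), 113, 50), (562, 292, np.float32(1.641), 143, 46)]
adapter [[154.0, 195.0]] [[232.0, 294.0], [240.0, 175.0]]
   (array([558., 440.,  19.]), 14)
remote [[206.0, 192.0], [209.0, 221.0]] []
mouse [[204.0, 224.0], [207.0, 317.0], [266.0, 243.0]] [[304.0, 231.0], [360.0, 274.0], [281.0, 262.0], [258.0, 346.0]]
   (array([465., 293.,  28.]), 6)
   (array([222., 284.,  15.]), 17)
   (array([419., 124.,  25.]), 9)
release [[341.0, 242.0]] [[311.0, 208.0]]
   (array([429., -91., -22.]), 10)
shutter_top [[342.0, 239.0], [206.0, 221.0]] [[310.0, 193.0]]
   (array([432., -86.,  44.]), 13)
crate [[440.0, 224.0]] [[310.0, 167.0]]
   (array([ 479., -371.,   -3.]), 15)
mat [[308.0, 180.0]] [[253.0, 210.0]]
bottle [[227.0, 131.0]] [[196.0, 244.0]]
   (array([744., 237.,  11.]), 8)
mug [[392.0, 132.0]] [[241.0, 174.0]]
   (array([ 742., -238.,   10.]), 5)
row [ 19.88 -29.42  -0.26] [ -0.     0.   -11.25]
```

View pics/r0.png

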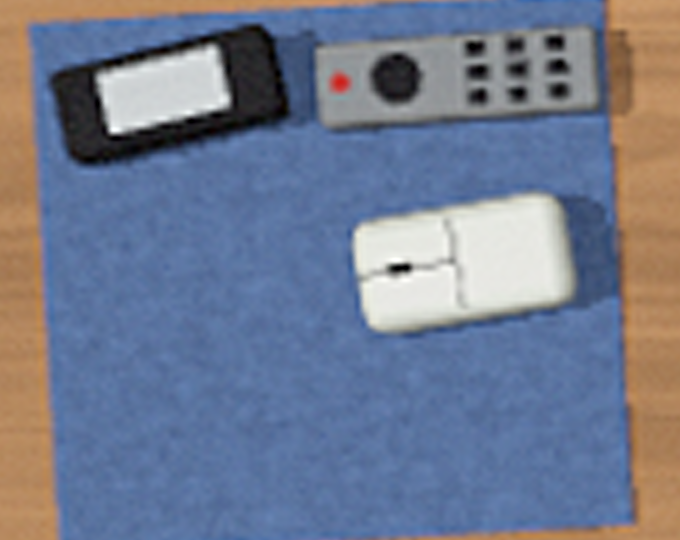

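The crop shows the remote at the upper right, the adapter at the upper left and the large white mouse with its dark wheel at about (465,262). That is the mouse to take. Next I'll plan the moves with a chained planner.

```bash
cat >> h.py <<'E'
def plan(*wps):
    """waypoints (x,y,z,yaw), chained; prints rows in the frame of each call's start"""
    s=env.get_state(); p=np.array(s["tcp_pos"]); A=R.from_euler("xyz",s["eef_rot"])
    for w in wps:
        B=R.from_euler("xyz",[np.pi,0,w[3]]); sh=np.round(A.inv().apply(np.array(w[:3])-p)/25,1); tr=np.round(np.degrees((A.inv()*B).as_rotvec())/6,1)
        print(w,sh.tolist(),tr.tolist(),"mm",round(np.linalg.norm(sh)*25))
        p=p+A.apply(sh*25); A=A*R.from_rotvec(np.radians(tr*6))
E
python3 - <<'E'
from h import *
plan((450,-450,220,.9),(555,-180,190,1.3),(555,110,170,1.6),(469,288,140,1.739))
E
```

```text
(450, -450, 220, 0.9) [9.7, -5.5, 0.9] [-0.0, 0.0, -4.8] mm 280
(555, -180, 190, 1.3) [11.1, -3.4, 1.2] [-0.0, 0.0, -3.9] mm 292
(555, 110, 170, 1.6) [11.2, -3.1, 0.8] [-0.0, 0.0, -2.8] mm 291
(469, 288, 140, 1.739) [7.2, -3.3, 1.2] [-0.0, 0.0, -1.4] mm 200
```

Request:
arm_command(steps=[[9.7, -5.5, 0.9, 0, 0, -4.8, 0], [9.7, -5.5, 0.9, 0, 0, -4.8, 0], [9.7, -5.5, 0.9, 0, 0, -4.8, 0], [9.7, -5.5, 0.9, 0, 0, -4.8, 0], [9.7, -5.5, 0.9, 0, 0, -4.8, 0]])

```text
time: 2.33
tcp_pos: [451.5, -446.4, 221.1]
eef_rot: [3.142, -0.001, 0.9]
wrist_force: [-1.2, -1.1, -1.1]
opening: 92.8
grip_force: 0.0
```

Request:
arm_command(steps=[[11.1, -3.4, 1.2, 0, 0, -3.9, 0], [11.1, -3.4, 1.2, 0, 0, -3.9, 0], [11.1, -3.4, 1.2, 0, 0, -3.9, 0], [11.1, -3.4, 1.2, 0, 0, -3.9, 0], [11.1, -3.4, 1.2, 0, 0, -3.9, 0]])

```text
time: 2.95
tcp_pos: [557.1, -177.1, 191.1]
eef_rot: [3.141, -0.001, 1.306]
wrist_force: [-0.2, 0.2, -0.7]
opening: 93.2
grip_force: 0.0
```

Request:
arm_command(steps=[[11.2, -3.1, 0.8, 0, 0, -2.8, 0], [11.2, -3.1, 0.8, 0, 0, -2.8, 0], [11.2, -3.1, 0.8, 0, 0, -2.8, 0], [11.2, -3.1, 0.8, 0, 0, -2.8, 0], [11.2, -3.1, 0.8, 0, 0, -2.8, 0]])

```text
time: 3.58
tcp_pos: [555.0, 113.7, 171.2]
eef_rot: [3.141, -0.001, 1.6]
wrist_force: [1.3, 0.6, 1.1]
opening: 93.2
grip_force: 0.0
```

```bash
python3 - <<'E'
from h import *
plan((469,288,140,1.739),(469,288,33,1.739))
E
```

```text
(469, 288, 140, 1.739) [7.1, -3.2, 1.3] [0.0, -0.0, -1.3] mm 197
(469, 288, 33, 1.739) [-0.0, -0.0, 4.2] [0.0, -0.0, -0.0] mm 105
```

Request:
arm_command(steps=[[7.1, -3.2, 1.3, 0, 0, -1.3, 0.12], [7.1, -3.2, 1.3, 0, 0, -1.3, 0.12], [7.1, -3.2, 1.3, 0, 0, -1.3, 0.12], [7.1, -3.2, 1.3, 0, 0, -1.3, 0.12], [7.1, -3.2, 1.3, 0, 0, -1.3, 0.12]])

```text
time: 4.2
tcp_pos: [470.3, 286.0, 138.6]
eef_rot: [-3.142, 0.0, 1.735]
wrist_force: [-0.3, -0.8, 0.5]
opening: 82.2
grip_force: 0.0
```

Request:
arm_command(steps=[[0, 0, 2, 0, 0, 0, 0.12], [0, 0, 3, 0, 0, 0, 0.12], [0, 0, 4, 0, 0, 0, 0.12], [0, 0, 4.2, 0, 0, 0, 0.12], [0, 0, 4.2, 0, 0, 0, 0.12]])

```text
time: 4.82
tcp_pos: [471.3, 284.6, 33.9]
eef_rot: [3.141, 0.001, 1.731]
wrist_force: [1.1, 0.1, 0.8]
opening: 82.0
grip_force: 0.0
```

Request:
arm_command(steps=[[0, 0, 0, 0, 0, 0, 1], [0, 0, 0, 0, 0, 0, 1], [0, 0, 0, 0, 0, 0, 1], [0, 0, 0, 0, 0, 0, 1], [0, 0, 0, 0, 0, 0, 1]])

```text
time: 5.45
tcp_pos: [470.6, 285.7, 34.1]
eef_rot: [3.141, 0.0, 1.733]
wrist_force: [-1.3, -1.0, 6.3]
opening: 55.9
grip_force: 30.0
```

Request:
arm_command(steps=[[0, 0, -1, 0, 0, 0, 1], [0, 0, -2, 0, 0, 0, 1], [0, 0, -3, 0, 0, 0, 1], [0, 0, -4, 0, 0, 0, 1], [0, 0, -4, 0, 0, 0, 1]])

```text
time: 6.08
tcp_pos: [471.2, 286.1, 135.0]
eef_rot: [3.139, -0.001, 1.733]
wrist_force: [0.6, -0.2, -0.8]
opening: 55.6
grip_force: 30.0
```

```bash
python3 - <<'E'
from h import *
plan((540,100,130,1.571),(560,-80,130,1.571),(560,-80,36,1.571))
t=env.read_camera("top")
for q in ("mat",):
  im=rect(t,3,490,730,-180,180); m=((cv2.cvtColor(im,cv2.COLOR_RGB2HSV)[...,1]<40)*255).astype(np.uint8)
  c=max(cv2.findContours(m,0,1)[0],key=cv2.contourArea); b=cv2.boxPoints(cv2.minAreaRect(c)); print([(730-v/2,180-u/2) for u,v in b])
E
```

```text
(540, 100, 130, 1.571) [-7.8, 1.5, 0.2] [0.0, -0.0, 1.5] mm 199
(560, -80, 130, 1.571) [-7.2, 0.8, -0.0] [0.0, -0.0, 0.0] mm 181
(560, -80, 36, 1.571) [0.0, -0.0, 3.7] [0.0, -0.0, 0.0] mm 92
[(np.float32(490.51044), np.float32(180.63708)), (np.float32(718.98865), np.float32(176.90378)), (np.float32(713.5853), np.float32(-153.7775)), (np.float32(485.10715), np.float32(-150.04419))]
```

Request:
arm_command(steps=[[-7.8, 1.5, 0.2, 0, 0, 1.5, 1], [-7.8, 1.5, 0.2, 0, 0, 1.5, 1], [-7.8, 1.5, 0.2, 0, 0, 1.5, 1], [-7.8, 1.5, 0.2, 0, 0, 1.5, 1], [-7.8, 1.5, 0.2, 0, 0, 1.5, 1]])

```text
time: 6.75
tcp_pos: [538.7, 98.8, 127.6]
eef_rot: [-3.14, 0.0, 1.575]
wrist_force: [0.6, -0.1, -0.7]
opening: 55.9
grip_force: 30.0
```

Request:
arm_command(steps=[[-7.2, 0.8, 0, 0, 0, 0, 1], [-7.2, 0.8, 0, 0, 0, 0, 1], [-7.2, 0.8, 0, 0, 0, 0, 1], [-7.2, 0.8, 0, 0, 0, 0, 1], [-7.2, 0.8, 0, 0, 0, 0, 1]])

```text
time: 7.38
tcp_pos: [560.0, -78.1, 128.3]
eef_rot: [-3.141, -0.001, 1.579]
wrist_force: [0.1, 1.2, -0.2]
opening: 55.8
grip_force: 30.0
```

```bash
python3 - <<'E'
from h import *
plan((560,-80,35,1.571),(560,-80,135,1.571))
p=env.read_camera("side"); save(p,"s1.png",(180,140,400,320),3)
E
```

```text
(560, -80, 35, 1.571) [-0.1, 0.0, 3.7] [-0.0, -0.0, 0.1] mm 93
(560, -80, 135, 1.571) [0.0, -0.0, -4.0] [-0.0, -0.0, -0.0] mm 100
```

View pics/s1.png

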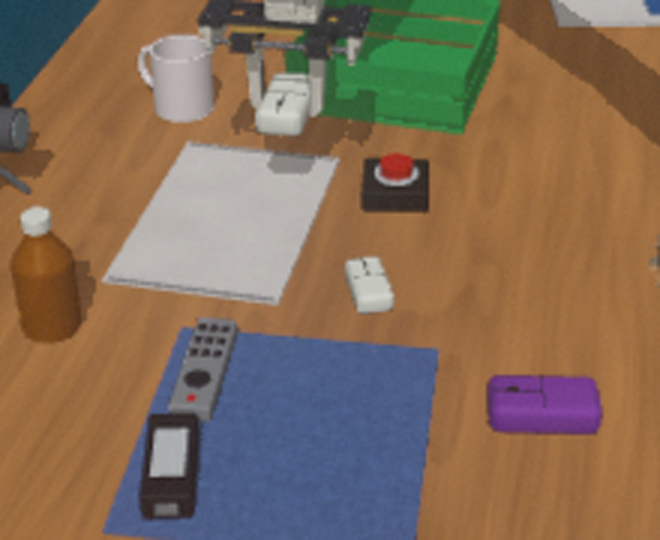

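The mouse is held level above the near right part of the mat, at about (285,105) in the crop. The remote and adapter have not moved. I'll lower it and release.

Request:
arm_command(steps=[[0, 0, 1.5, 0, 0, 0, 1], [0, 0, 2.8, 0, 0, 0, 1], [0, 0, 3.5, 0, 0, 0, 1], [0, 0, 3.7, 0, 0, 0, 1], [0, 0, 3.7, 0, 0, 0, 1]])

```text
time: 8.05
tcp_pos: [560.3, -79.9, 36.5]
eef_rot: [3.141, -0.0, 1.577]
wrist_force: [-0.3, -0.4, -0.6]
opening: 56.0
grip_force: 30.0
```

Request:
arm_command(steps=[[0, 0, 0, 0, 0, 0, 0.15], [0, 0, 0, 0, 0, 0, 0.15], [0, 0, 0, 0, 0, 0, 0.15], [0, 0, -2, 0, 0, 0, 0.15], [0, 0, -4, 0, 0, 0, 0.15]])

```text
time: 8.68
tcp_pos: [559.6, -80.6, 137.0]
eef_rot: [-3.14, -0.0, 1.576]
wrist_force: [1.1, -0.0, 0.0]
opening: 78.9
grip_force: 0.0
```

```bash
python3 - <<'E'
from h import *
plan((560,150,140,1.571),(562,294,130,1.641),(562,294,31,1.641))
E
```

```text
(560, 150, 140, 1.571) [9.2, 0.1, -0.1] [-0.0, -0.0, 0.0] mm 230
(562, 294, 130, 1.641) [5.8, 0.1, 0.4] [-0.0, -0.0, -0.6] mm 145
(562, 294, 31, 1.641) [-0.0, -0.0, 3.9] [-0.0, -0.0, -0.0] mm 98
```

Request:
arm_command(steps=[[9.2, 0.1, -0.1, 0, 0, 0, 0.25], [9.2, 0.1, -0.1, 0, 0, 0, 0.25], [9.2, 0.1, -0.1, 0, 0, 0, 0.25], [9.2, 0.1, -0.1, 0, 0, 0, 0.25], [9.2, 0.1, -0.1, 0, 0, 0, 0.25]])

```text
time: 9.3
tcp_pos: [560.9, 153.9, 139.0]
eef_rot: [3.141, -0.002, 1.582]
wrist_force: [0.3, -0.6, -0.1]
opening: 69.8
grip_force: 0.0
```

```bash
python3 - <<'E'
from h import *
t=env.read_camera("top")
im,o=seg(t,(330,600,180,520)); print(o)
print([(np.round(toz(t,d["at"],13)),d["conf"]) for q in("remote","adapter") for d in env.mark_of(q,t)])
E
```

```text
[(553, 435, np.float32(1.806), 113, 50), (562, 289, np.float32(1.645), 148, 46), (550, 200, np.float32(0.0), 38, 100)]
[(array([555., 293.,  13.]), 0.75), (array([554., 436.,  13.]), 0.25), (array([558., 435.,  13.]), 0.86)]
```

Request:
arm_command(steps=[[5.5, 0.1, 0.4, 0, 0, -0.6, 0.25], [5.5, 0.1, 0.4, 0, 0, -0.6, 0.25], [5.5, 0.1, 0.4, 0, 0, -0.6, 0.25], [5.5, 0.1, 0.4, 0, 0, -0.6, 0.25], [5.5, 0.1, 0.4, 0, 0, -0.6, 0.25]])

```text
time: 10.07
tcp_pos: [563.6, 283.8, 128.5]
eef_rot: [-3.141, 0.002, 1.636]
wrist_force: [0.0, -0.3, 0.6]
opening: 69.8
grip_force: 0.0
```

Request:
arm_command(steps=[[0, 0, 2, 0, 0, 0, 0.25], [0, 0, 3, 0, 0, 0, 0.25], [0, 0, 3.7, 0, 0, 0, 0.25], [0, 0, 3.9, 0, 0, 0, 0.25], [0, 0, 3.9, 0, 0, 0, 0.25]])

```text
time: 10.7
tcp_pos: [563.4, 286.6, 31.5]
eef_rot: [3.141, 0.0, 1.638]
wrist_force: [0.9, -0.1, 1.3]
opening: 69.6
grip_force: 0.0
```

Request:
arm_command(steps=[[0, 0, 0, 0, 0, 0, 1], [0, 0, 0, 0, 0, 0, 1], [0, 0, 0, 0, 0, 0, 1], [0, 0, 0, 0, 0, 0, 1], [0, 0, 0, 0, 0, 0, 1]])

```text
time: 11.32
tcp_pos: [563.1, 287.0, 31.5]
eef_rot: [3.141, -0.0, 1.639]
wrist_force: [-1.3, -0.7, 5.5]
opening: 41.7
grip_force: 30.0
```

Request:
arm_command(steps=[[0, 0, -1, 0, 0, 0, 1], [0, 0, -2, 0, 0, 0, 1], [0, 0, -3, 0, 0, 0, 1], [0, 0, -4, 0, 0, 0, 1], [0, 0, -4, 0, 0, 0, 1]])

```text
time: 11.95
tcp_pos: [563.8, 287.3, 132.5]
eef_rot: [3.139, -0.001, 1.639]
wrist_force: [-0.4, 0.6, -1.9]
opening: 42.0
grip_force: 3.0
```

```bash
python3 - <<'E'
from h import *
plan((562,68,130,1.571),(562,68,33,1.571))
E
```

```text
(562, 68, 130, 1.571) [-8.7, -0.7, 0.1] [0.0, -0.0, 0.6] mm 218
(562, 68, 33, 1.571) [-0.1, 0.0, 3.9] [0.0, -0.0, 0.0] mm 98
```

The grip has slackened to 3 N. I'll hold still and check.

Request:
arm_command(steps=[[0, 0, 0, 0, 0, 0, 1], [0, 0, 0, 0, 0, 0, 1], [0, 0, 0, 0, 0, 0, 1], [0, 0, 0, 0, 0, 0, 1], [0, 0, 0, 0, 0, 0, 1]])

```text
time: 12.58
tcp_pos: [562.9, 287.0, 130.9]
eef_rot: [-3.141, 0.0, 1.639]
wrist_force: [0.7, 0.2, -1.3]
opening: 42.0
grip_force: 30.0
```

```bash
python3 - <<'E'
from h import *
p=env.read_camera("side"); save(p,"s2.png",(180,140,400,340),3)
E
```

```text
(no output)
```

View pics/s2.png

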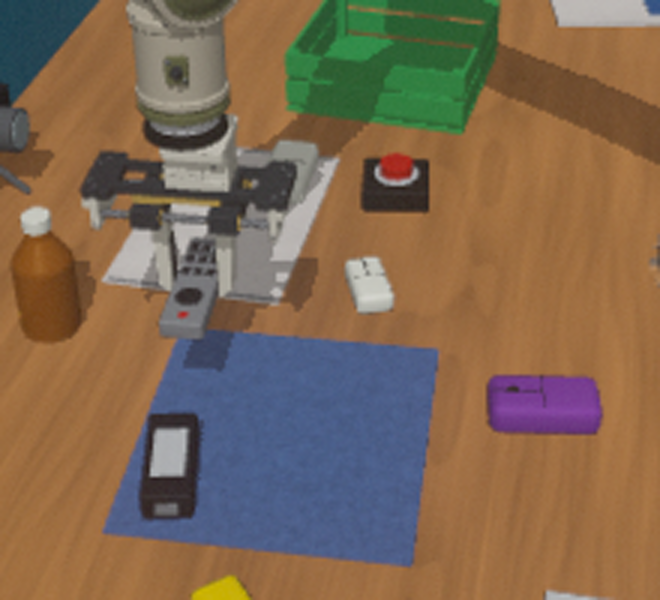

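The remote is still held, at about (190,290) in the crop, and the grip is back to 30 N. I'll place it.

Request:
arm_command(steps=[[-9, -0.7, 0.1, 0, 0, 0.6, 1], [-9, -0.7, 0.1, 0, 0, 0.6, 1], [-9, -0.7, 0.1, 0, 0, 0.6, 1], [-9, -0.7, 0.1, 0, 0, 0.6, 1], [-9, -0.7, 0.1, 0, 0, 0.6, 1]])

```text
time: 13.25
tcp_pos: [560.8, 57.1, 128.5]
eef_rot: [-3.141, 0.002, 1.57]
wrist_force: [0.4, 0.7, -0.6]
opening: 41.8
grip_force: 30.0
```

Request:
arm_command(steps=[[0, 0, 1.5, 0, 0, 0, 1], [0, 0, 2.8, 0, 0, 0, 1], [0, 0, 3.5, 0, 0, 0, 1], [0, 0, 3.9, 0, 0, 0, 1], [0, 0, 3.9, 0, 0, 0, 1]])

```text
time: 13.88
tcp_pos: [561.1, 61.9, 31.2]
eef_rot: [3.141, -0.0, 1.577]
wrist_force: [0.0, 0.2, -0.1]
opening: 41.5
grip_force: 30.0
```

```bash
python3 - <<'E'
from h import *
p=env.read_camera("side"); save(p,"s3.png",(200,150,360,270),4)
t=env.read_camera("top"); im,o=seg(t,(330,600,180,520)); print(o); print(env.get_state()["tcp_pos"],env.get_state()["wrist_force"])
E
```

```text
[(552, 435, np.float32(1.805), 113, 50)]
[561.3636985   61.6827757   31.61950359] [-0.37462193  0.15900094 -0.86689567]
```

View pics/s3.png

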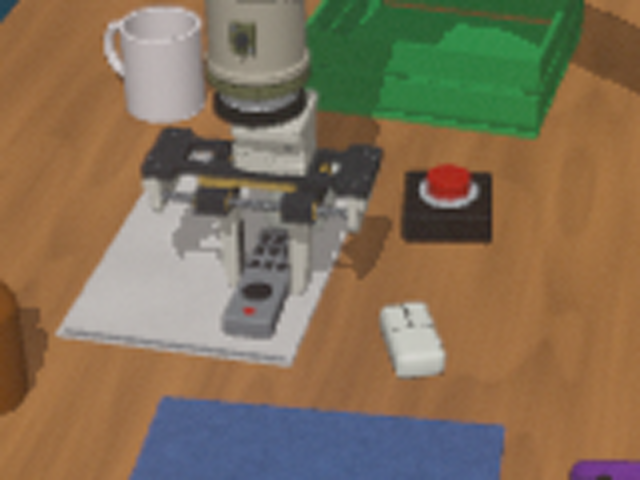

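The remote lies at the mat surface at about (258,290) in the crop. I'll release it and go for the adapter.

Request:
arm_command(steps=[[0, 0, 0, 0, 0, 0, 0.25], [0, 0, 0, 0, 0, 0, 0.25], [0, 0, 0, 0, 0, 0, 0.25], [0, 0, -2, 0, 0, 0, 0.25], [0, 0, -4, 0, 0, 0, 0.25]])

```text
time: 14.6
tcp_pos: [560.4, 61.3, 131.8]
eef_rot: [-3.14, 0.0, 1.576]
wrist_force: [1.2, -0.2, -0.3]
opening: 69.7
grip_force: 0.0
```

```bash
python3 - <<'E'
from h import *
plan((560,300,130,1.7),(555,437,130,1.806),(555,437,33,1.806))
E
```

```text
(560, 300, 130, 1.7) [9.5, 0.0, 0.1] [-0.0, 0.0, -1.2] mm 238
(555, 437, 130, 1.806) [5.5, 0.6, -0.0] [-0.0, -0.0, -1.0] mm 138
(555, 437, 33, 1.806) [0.0, -0.0, 3.9] [-0.0, -0.0, 0.0] mm 98
```

Request:
arm_command(steps=[[9.5, 0, 0.1, 0, 0, -1.2, 0.2], [9.5, 0, 0.1, 0, 0, -1.2, 0.2], [9.5, 0, 0.1, 0, 0, -1.2, 0.2], [9.5, 0, 0.1, 0, 0, -1.2, 0.2], [9.5, 0, 0.1, 0, 0, -1.2, 0.2]])

```text
time: 15.22
tcp_pos: [558.3, 304.2, 128.7]
eef_rot: [3.141, -0.003, 1.708]
wrist_force: [0.3, -0.9, -1.0]
opening: 74.0
grip_force: 0.0
```

Request:
arm_command(steps=[[5.5, 0.6, 0, 0, 0, -1.0, 0.2], [5.5, 0.6, 0, 0, 0, -1.0, 0.2], [5.5, 0.6, 0, 0, 0, -1.0, 0.2], [5.5, 0.6, 0, 0, 0, -1.0, 0.2], [5.5, 0.6, 0, 0, 0, -1.0, 0.2]])

```text
time: 15.85
tcp_pos: [557.4, 434.0, 128.3]
eef_rot: [-3.141, 0.002, 1.804]
wrist_force: [0.3, -0.6, 0.5]
opening: 74.5
grip_force: 0.0
```

```bash
python3 - <<'E'
from h import *
s=env.read_camera("side"); t=env.read_camera("top")
print([(np.round(d["at"]),np.round(px(s,(555,437,18))),d["conf"]) for d in env.mark_of("adapter",s)])
for q in("mouse","remote"): print(q,[(np.round(toz(t,d["at"],15)),d["conf"]) for d in env.mark_of(q,t)])
plan((555,437,33,1.806))
E
```

```text
[(array([231., 292.]), array([236., 294.]), 0.93)]
mouse [(array([567., -88.,  15.]), 0.8), (array([216., 288.,  15.]), 0.74), (array([449., 594.,  15.]), 0.68), (array([424., 120.,  15.]), 0.45)]
remote [(array([562.,  67.,  15.]), 0.59)]
(555, 437, 33, 1.806) [0.1, -0.1, 3.8] [0.0, 0.0, -0.0] mm 95
```

Request:
arm_command(steps=[[0.1, 0, 2, 0, 0, 0, 0.2], [0.1, 0, 3, 0, 0, 0, 0.2], [0.1, 0, 3.6, 0, 0, 0, 0.2], [0.1, 0, 3.8, 0, 0, 0, 0.2], [0.1, 0, 3.8, 0, 0, 0, 0.2]])

```text
time: 16.73
tcp_pos: [556.2, 439.6, 34.1]
eef_rot: [3.141, -0.0, 1.806]
wrist_force: [0.4, 0.4, 0.2]
opening: 74.5
grip_force: 0.0
```

Request:
arm_command(steps=[[0, 0, 0, 0, 0, 0, 1], [0, 0, 0, 0, 0, 0, 1], [0, 0, 0, 0, 0, 0, 1], [0, 0, 0, 0, 0, 0, 1], [0, 0, 0, 0, 0, 0, 1]])

```text
time: 17.35
tcp_pos: [555.4, 439.4, 33.9]
eef_rot: [-3.141, 0.0, 1.807]
wrist_force: [-4.5, -0.9, 5.6]
opening: 45.8
grip_force: 30.0
```

Request:
arm_command(steps=[[0, 0, -1, 0, 0, 0, 1], [0, 0, -2, 0, 0, 0, 1], [0, 0, -3, 0, 0, 0, 1], [0, 0, -4, 0, 0, 0, 1], [0, 0, -4, 0, 0, 0, 1]])

```text
time: 17.98
tcp_pos: [557.0, 440.0, 135.0]
eef_rot: [3.139, -0.001, 1.806]
wrist_force: [-0.2, 0.1, -3.6]
opening: 45.9
grip_force: 30.0
```

```bash
python3 - <<'E'
from h import *
plan((590,200,135,1.6),(655,0,135,1.571),(655,0,35,1.571))
E
```

```text
(590, 200, 135, 1.6) [-9.6, -1.0, -0.0] [0.0, -0.0, 2.0] mm 241
(655, 0, 135, 1.571) [-8.1, 2.4, -0.0] [0.0, -0.0, 0.2] mm 211
(655, 0, 35, 1.571) [-0.0, 0.0, 4.0] [0.0, -0.0, 0.0] mm 100
```

Request:
arm_command(steps=[[-9.6, -1.0, 0, 0, 0, 2.0, 1], [-9.6, -1.0, 0, 0, 0, 2.0, 1], [-9.6, -1.0, 0, 0, 0, 2.0, 1], [-9.6, -1.0, 0, 0, 0, 2.0, 1], [-9.6, -1.0, 0, 0, 0, 2.0, 1]])

```text
time: 18.6
tcp_pos: [588.2, 193.3, 131.8]
eef_rot: [-3.139, 0.004, 1.589]
wrist_force: [0.3, 1.3, -3.8]
opening: 46.0
grip_force: 30.0
```

Request:
arm_command(steps=[[-8.1, 2.4, 0, 0, 0, 0.2, 1], [-8.1, 2.4, 0, 0, 0, 0.2, 1], [-8.1, 2.4, 0, 0, 0, 0.2, 1], [-8.1, 2.4, 0, 0, 0, 0.2, 1], [-8.1, 2.4, 0, 0, 0, 0.2, 1]])

```text
time: 19.23
tcp_pos: [653.1, -2.5, 132.2]
eef_rot: [-3.14, 0.0, 1.573]
wrist_force: [-1.7, 1.4, -4.1]
opening: 46.1
grip_force: 30.0
```

Request:
arm_command(steps=[[0, 0, 1.5, 0, 0, 0, 1], [0, 0, 2.8, 0, 0, 0, 1], [0, 0, 3.5, 0, 0, 0, 1], [0, 0, 3.8, 0, 0, 0, 1], [0, 0, 3.8, 0, 0, 0, 1]])

```text
time: 19.85
tcp_pos: [653.1, 0.2, 38.7]
eef_rot: [-3.142, -0.0, 1.577]
wrist_force: [0.2, -0.1, -2.6]
opening: 45.7
grip_force: 30.0
```

Another 4 mm down, then release, lift and check. The shutter is next.

Request:
arm_command(steps=[[0, 0, 0.2, 0, 0, 0, 1], [0, 0, 0.2, 0, 0, 0, 1], [0, 0, 0.2, 0, 0, 0, 0.2], [0, 0, 0.2, 0, 0, 0, 0.2], [0, 0, 0.2, 0, 0, 0, 0.2]])

```text
time: 20.48
tcp_pos: [653.2, -0.6, 33.9]
eef_rot: [3.141, -0.0, 1.576]
wrist_force: [-0.1, -0.3, -0.3]
opening: 70.8
grip_force: 0.0
```

Request:
arm_command(steps=[[0, 0, -2, 0, 0, 0, 0.2], [0, 0, -4, 0, 0, 0, 0.2], [0, 0, -5, 0, 0, 0, 0.2], [0, 0, -6, 0, 0, 0, 0.2], [0, 0, -6, 0, 0, 0, 0.2]])

```text
time: 21.1
tcp_pos: [654.0, -0.6, 185.6]
eef_rot: [3.138, -0.0, 1.576]
wrist_force: [0.0, 0.2, 0.3]
opening: 74.3
grip_force: 0.0
```

```bash
python3 - <<'E'
from h import *
plan((560,-190,180,1.571),(432,-84,100,1.571))
E
```

```text
(560, -190, 180, 1.571) [-7.6, -3.8, 0.2] [0.0, -0.0, 0.0] mm 212
(432, -84, 100, 1.571) [4.3, -5.1, 3.2] [0.0, -0.0, 0.0] mm 185
```

Request:
arm_command(steps=[[-9.6, -3.8, 0.2, 0, 0, 0, 1], [-9.6, -3.8, 0.2, 0, 0, 0, 1], [-9.6, -3.8, 0.2, 0, 0, 0, 1], [-9.6, -3.8, 0.2, 0, 0, 0, 1], [-9.6, -3.8, 0.2, 0, 0, 0, 1]])

```text
time: 21.72
tcp_pos: [556.1, -246.5, 177.0]
eef_rot: [-3.138, 0.001, 1.569]
wrist_force: [0.8, 1.1, -0.2]
opening: 29.2
grip_force: 0.0
```

```bash
python3 - <<'E'
from h import *
t=env.read_camera("top"); im=rect(t,10,370,730,-200,200,2); cv2.imwrite("pics/m1.png",im[::1,::1,::-1][:, :800][:600] if 0 else cv2.resize(im[...,::-1],None,fx=.75,fy=.75))
h=cv2.cvtColor(rect(t,48,390,480,-130,-40,4),cv2.COLOR_RGB2HSV)
m=((h[...,1]>150)&((h[...,0]<8)|(h[...,0]>172))&(h[...,2]>110)).astype(np.uint8); c=max(cv2.findContours(m,0,1)[0],key=cv2.contourArea)
(u,v),r=cv2.minEnclosingCircle(c); print("button",480-v/4,-40-u/4,r/4)
for i in range(2):
  s=env.read_camera("side"); d=env.mark_of("shutter_top",s)[0]["at"]; print(toz(s,d,48),env.get_state()["wrist_force"])
plan((432,-84,120,1.571))
E
```

```text
button 429.00347900390625 -80.06414031982422 19.171512603759766
[426.72298956 -86.79097623  48.        ] [0.26780351 0.50124503 0.04255004]
[436.09610459 -84.30800662  48.        ] [0.61320403 0.38965996 0.09204153]
(432, -84, 120, 1.571) [6.2, -5.1, 2.3] [0.0, -0.0, 0.1] mm 209
```

View pics/m1.png

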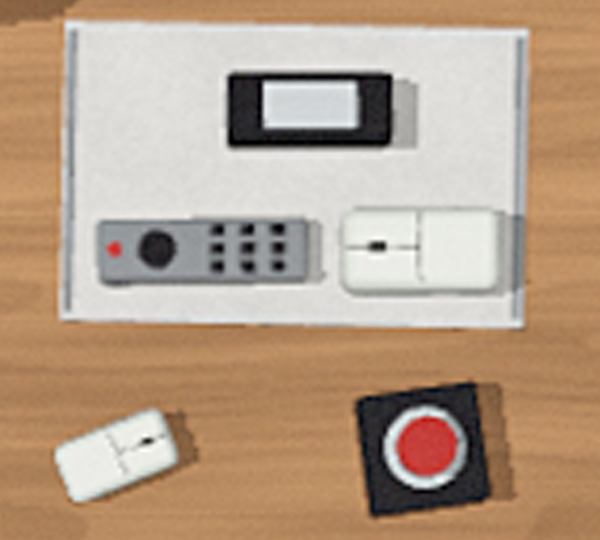

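In the crop all three devices lie flat and wholly on the mat: adapter (310,110), remote (205,250) and mouse (420,250). The red button is at (428,446). Next is the button.

Request:
arm_command(steps=[[6.6, -5.0, 1, 0, 0, 0, 1], [6.6, -5.0, 2, 0, 0, 0, 1], [6.6, -5.0, 3, 0, 0, 0, 1], [6.6, -5.0, 3.1, 0, 0, 0, 1], [6.6, -5.0, 3.1, 0, 0, 0, 1]])

```text
time: 22.6
tcp_pos: [431.9, -73.2, 100.3]
eef_rot: [-3.138, -0.001, 1.583]
wrist_force: [0.0, -1.1, -0.4]
opening: -0.0
grip_force: 0.0
```

Request:
arm_command(steps=[[0, 0, 0, 0, 0, 0, 1], [0, 0, 0, 0, 0, 0, 1]])

```text
time: 22.85
tcp_pos: [434.6, -77.2, 101.5]
eef_rot: [3.14, 0.0, 1.575]
wrist_force: [0.8, 0.2, 0.6]
opening: 0.7
grip_force: 0.0
```

```bash
python3 - <<'E'
from h import *
print([np.round(env.get_state()[k],2) for k in("tcp_pos","wrist_force","opening")]); plan((430,-81,77,1.571))
E
```

```text
[array([434.57, -77.15, 101.55]), array([0.76, 0.23, 0.63]), np.float64(0.67)]
(430, -81, 77, 1.571) [-0.2, -0.2, 1.0] [0.0, 0.0, 0.0] mm 26
```

Request:
arm_command(steps=[[-0.2, -0.2, 0.6, 0, 0, 0, 1], [-0.2, -0.2, 1.0, 0, 0, 0, 1], [-0.2, -0.2, 1.0, 0, 0, 0, 1], [-0.2, -0.2, 1.0, 0, 0, 0, 1]])

```text
time: 23.35
tcp_pos: [428.7, -81.8, 76.3]
eef_rot: [3.141, -0.0, 1.576]
wrist_force: [1.2, -0.4, -0.1]
opening: 0.6
grip_force: 0.0
```

Request:
arm_command(steps=[[0, 0, 0.1, 0, 0, 0, 1], [0, 0, 0.2, 0, 0, 0, 1], [0, 0, 0.3, 0, 0, 0, 1], [0, 0, 0.3, 0, 0, 0, 1]])

```text
time: 23.85
tcp_pos: [428.7, -81.8, 68.5]
eef_rot: [3.141, 0.0, 1.576]
wrist_force: [1.0, -1.0, 1.3]
opening: 0.5
grip_force: 1.0
```

Request:
arm_command(steps=[[0, 0, 0.05, 0, 0, 0, 1], [0, 0, 0.05, 0, 0, 0, 1]])

```text
time: 24.1
tcp_pos: [428.6, -81.8, 67.4]
eef_rot: [3.141, -0.0, 1.576]
wrist_force: [1.2, -0.3, 1.8]
opening: 0.4
grip_force: 1.1
```

```bash
python3 - <<'E'
from h import *
F=[]
for i in range(6):
  env.read_camera("top"); s=env.get_state(); F.append([s["wrist_force"][2],s["tcp_pos"][2]])
print(np.round(F,2).tolist(),np.mean(F,0))
E
```

```text
[[1.93, 67.4], [2.22, 67.4], [2.23, 67.4], [1.25, 67.42], [1.66, 67.41], [1.36, 67.39]] [ 1.77250973 67.40312827]
```

Request:
arm_command(steps=[[0, 0, 0.04, 0, 0, 0, 1], [0, 0, 0.04, 0, 0, 0, 1]])

```text
time: 24.65
tcp_pos: [428.6, -81.8, 66.4]
eef_rot: [3.141, 0.0, 1.576]
wrist_force: [1.7, -1.5, 6.3]
opening: 0.3
grip_force: 2.9
```

```bash
cat > f.py <<'E'
from h import *
F=[]
for i in range(6):
  env.read_camera("top"); s=env.get_state(); F.append([s["wrist_force"][2],s["tcp_pos"][2]])
print(np.round(F,2).tolist(),np.mean(F,0))
E
python3 f.py
```

```text
[[6.54, 66.46], [5.93, 66.48], [5.73, 66.49], [5.83, 66.5], [5.96, 66.49], [5.94, 66.49]] [ 5.98745552 66.48429019]
```

Request:
arm_command(steps=[[0, 0, -0.02, 0, 0, 0, 1], [0, 0, -0.02, 0, 0, 0, 1], [0, 0, -0.02, 0, 0, 0, 1], [0, 0, -0.02, 0, 0, 0, 1], [0, 0, -0.02, 0, 0, 0, 1]])

```text
time: 25.58
tcp_pos: [428.6, -81.8, 67.0]
eef_rot: [3.141, 0.0, 1.576]
wrist_force: [1.4, -0.5, 5.4]
opening: 0.7
grip_force: 2.8
```

```bash
python3 f.py
```

```text
[[5.59, 66.98], [5.57, 66.98], [4.95, 66.98], [5.4, 66.99], [4.64, 67.0], [5.47, 67.01]] [ 5.27036175 66.99186951]
```

It is at the halfway stop with 5.3 N, between 2.4 and 6 N. I'll hold there a little over a second, then press fully.

Request:
arm_command(steps=[[0, 0, 0, 0, 0, 0, 1], [0, 0, 0, 0, 0, 0, 1], [0, 0, 0, 0, 0, 0, 1], [0, 0, 0, 0, 0, 0, 1], [0, 0, 0, 0, 0, 0, 1]])

```text
time: 26.5
tcp_pos: [428.6, -81.8, 67.0]
eef_rot: [3.141, 0.0, 1.576]
wrist_force: [1.0, 0.1, 5.6]
opening: 0.6
grip_force: 2.8
```

Request:
arm_command(steps=[[0, 0, 0, 0, 0, 0, 1], [0, 0, 0, 0, 0, 0, 1], [0, 0, 0, 0, 0, 0, 1], [0, 0, 0, 0, 0, 0, 1], [0, 0, 0, 0, 0, 0, 1]])

```text
time: 27.12
tcp_pos: [428.6, -81.8, 67.0]
eef_rot: [3.141, 0.0, 1.576]
wrist_force: [1.8, -0.8, 5.1]
opening: 0.5
grip_force: 2.8
```

Request:
arm_command(steps=[[0, 0, 0.1, 0, 0, 0, 1], [0, 0, 0.2, 0, 0, 0, 1], [0, 0, 0.25, 0, 0, 0, 1], [0, 0, 0.27, 0, 0, 0, 1], [0, 0, 0.27, 0, 0, 0, 1]])

```text
time: 27.75
tcp_pos: [428.7, -81.9, 61.0]
eef_rot: [3.14, 0.001, 1.576]
wrist_force: [0.6, 0.2, 21.0]
opening: 0.3
grip_force: 10.5
```

Fully down: TCP at 61.0 with 21 N. I'll release.

Request:
arm_command(steps=[[0, 0, -0.4, 0, 0, 0, 1], [0, 0, -1, 0, 0, 0, 1], [0, 0, -2, 0, 0, 0, 1], [0, 0, -3.5, 0, 0, 0, 0.6], [0, 0, -3.5, 0, 0, 0, 0.2]])

```text
time: 28.38
tcp_pos: [428.7, -82.1, 149.2]
eef_rot: [3.139, 0.001, 1.575]
wrist_force: [0.3, 0.9, -0.4]
opening: 15.8
grip_force: 0.0
```

```bash
python3 - <<'E'
from h import *
t=env.read_camera("top")
for q in("adapter","remote","mouse"): print(q,[(np.round(toz(t,d["at"],15)),round(d["conf"],2)) for d in env.mark_of(q,t)[:2]])
plan((655,3,150,1.571),(655,3,33,1.571))
E
```

```text
adapter [(array([649.,  -0.,  15.]), 0.59)]
remote [(array([563.,  67.,  15.]), 0.68)]
mouse [(array([553., -84.,  15.]), 0.96), (array([448., 585.,  15.]), 0.85)]
(655, 3, 150, 1.571) [3.3, 9.1, -0.1] [-0.0, -0.0, 0.0] mm 242
(655, 3, 33, 1.571) [0.0, 0.0, 4.6] [-0.0, -0.0, 0.0] mm 115
```

Request:
arm_command(steps=[[3.3, 9.0, 0, 0, 0, 0, 0.2], [3.3, 9.0, 0, 0, 0, 0, 0.2], [3.3, 9.0, 0, 0, 0, 0, 0.2], [3.3, 9.0, 0, 0, 0, 0, 0.2], [3.3, 9.0, 0, 0, 0, 0, 0.2]])

```text
time: 29.2
tcp_pos: [655.3, 4.7, 145.4]
eef_rot: [-3.141, -0.002, 1.579]
wrist_force: [-0.9, -0.3, -0.4]
opening: 73.9
grip_force: 0.0
```

Request:
arm_command(steps=[[0, 0, 2, 0, 0, 0, 0.2], [0, 0, 3, 0, 0, 0, 0.2], [0, 0, 4, 0, 0, 0, 0.2], [0, 0, 4.6, 0, 0, 0, 0.2], [0, 0, 4.6, 0, 0, 0, 0.2]])

```text
time: 29.82
tcp_pos: [651.6, 1.8, 31.2]
eef_rot: [-3.139, 0.0, 1.576]
wrist_force: [0.8, -0.4, 0.0]
opening: 74.9
grip_force: 0.0
```

Request:
arm_command(steps=[[0, 0, 0, 0, 0, 0, 1], [0, 0, 0, 0, 0, 0, 1], [0, 0, 0, 0, 0, 0, 1], [0, 0, 0, 0, 0, 0, 1], [0, 0, 0, 0, 0, 0, 1]])

```text
time: 30.45
tcp_pos: [653.3, 1.8, 33.2]
eef_rot: [3.141, 0.0, 1.576]
wrist_force: [-0.8, -0.9, 5.9]
opening: 45.8
grip_force: 30.0
```

Request:
arm_command(steps=[[0, 0, -2, 0, 0, 0, 1], [0, 0, -4, 0, 0, 0, 1], [0, 0, -6, 0, 0, 0, 1], [0, 0, -7, 0, 0, 0, 1], [0, 0, -7, 0, 0, 0, 1]])

```text
time: 31.08
tcp_pos: [653.6, 1.9, 209.1]
eef_rot: [3.139, 0.0, 1.576]
wrist_force: [-0.1, 0.3, -4.0]
opening: 45.9
grip_force: 30.0
```

```bash
python3 - <<'E'
from h import *
t=env.read_camera("top"); im=rect(t,85,300,660,-520,-200); h=cv2.cvtColor(im,cv2.COLOR_RGB2HSV)
m=((h[...,0]>55)&(h[...,0]<85)&(h[...,1]>100)).astype(np.uint8); c=max(cv2.findContours(m,0,1)[0],key=cv2.contourArea); r=cv2.minAreaRect(c); b=cv2.boxPoints(r)
print("rim(z85)",[(round(660-v/2),round(-200-u/2)) for u,v in b])
plan((640,-170,205,1.571),(520,-370,190,1.571),(520,-370,70,1.571))
E
```

```text
rim(z85) [(522, -326), (602, -333), (587, -502), (507, -494)]
(640, -170, 205, 1.571) [-6.9, -0.5, 0.1] [0.0, 0.0, 0.0] mm 173
(520, -370, 190, 1.571) [-7.9, -4.9, 0.6] [0.0, 0.0, 0.0] mm 233
(520, -370, 70, 1.571) [-0.0, 0.0, 4.8] [0.0, 0.0, 0.0] mm 120
```

Request:
arm_command(steps=[[-6.9, -0.5, 0, 0, 0, 0, 1], [-6.9, -0.5, 0, 0, 0, 0, 1], [-6.9, -0.5, 0, 0, 0, 0, 1], [-6.9, -0.5, 0, 0, 0, 0, 1], [-6.9, -0.5, 0, 0, 0, 0, 1]])

```text
time: 31.75
tcp_pos: [640.6, -169.9, 205.6]
eef_rot: [-3.139, -0.002, 1.576]
wrist_force: [-0.2, 0.5, -3.0]
opening: 45.6
grip_force: 30.0
```

Request:
arm_command(steps=[[-7.9, -5.0, 0.6, 0, 0, 0, 1], [-7.9, -5.0, 0.6, 0, 0, 0, 1], [-7.9, -5.0, 0.6, 0, 0, 0, 1], [-7.9, -5.0, 0.6, 0, 0, 0, 1], [-7.9, -5.0, 0.6, 0, 0, 0, 1]])

```text
time: 32.38
tcp_pos: [514.8, -371.3, 191.2]
eef_rot: [-3.139, 0.0, 1.572]
wrist_force: [0.7, 1.9, -4.0]
opening: 46.0
grip_force: 30.0
```

```bash
python3 - <<'E'
from h import *
s=env.read_camera("side"); save(s,"s4.png",(240,90,400,210),4); t=env.read_camera("top")
for n,p in(("t",t),("s",s)):
  im=p["img"].copy()
  if n=="t":
    for z,c in((85,(255,0,0)),(0,(255,255,0))):
      q=np.int32([px(p,(475+a*120,-366+b*120,z)) for a,b in((1,1),(1,-1),(-1,-1),(-1,1))]); cv2.polylines(im,[q],True,c,1)
    cv2.imwrite("pics/t4.png",cv2.resize(im[130:310,360:560,::-1],None,fx=3,fy=3))
E
```

```text
(no output)
```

View pics/t4.png

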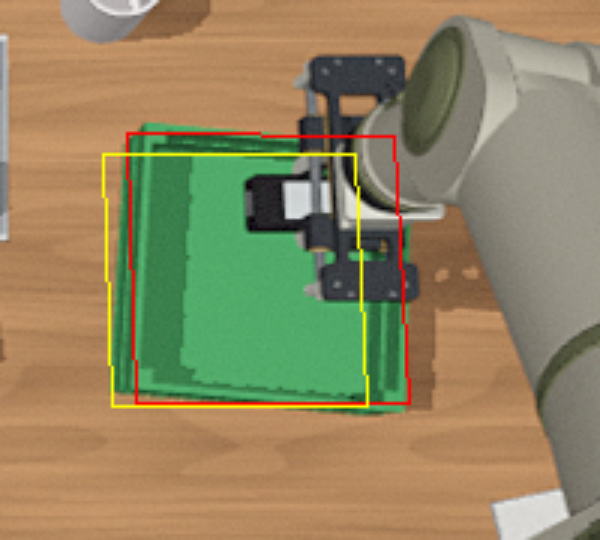

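The drawn rim outline (red) matches the crate, and the adapter at (285,205) hangs inside it. I'll lower it and drop it.

Request:
arm_command(steps=[[0, 0, 1.5, 0, 0, 0, 1], [0, 0, 3, 0, 0, 0, 1], [0, 0, 4.5, 0, 0, 0, 1], [0, 0, 5, 0, 0, 0, 1], [0, 0, 5, 0, 0, 0, 1]])

```text
time: 33.1
tcp_pos: [518.4, -367.2, 67.3]
eef_rot: [-3.141, -0.001, 1.579]
wrist_force: [0.4, 0.2, -3.0]
opening: 46.0
grip_force: 30.0
```

Request:
arm_command(steps=[[0, 0, 0, 0, 0, 0, 0.3], [0, 0, 0, 0, 0, 0, 0.3], [0, 0, 0, 0, 0, 0, 0.3], [0, 0, -2, 0, 0, 0, 0.3], [0, 0, -4, 0, 0, 0, 0.3]])

```text
time: 33.72
tcp_pos: [517.2, -368.8, 168.8]
eef_rot: [-3.141, -0.001, 1.576]
wrist_force: [0.7, -0.6, -0.2]
opening: 65.0
grip_force: 0.0
```

Request:
arm_command(steps=[[0, 0, -0.5, 0, 0, 0, 0.15], [0, 0, -0.5, 0, 0, 0, 0.15]])

```text
time: 33.98
tcp_pos: [517.5, -369.3, 181.0]
eef_rot: [3.14, 0.001, 1.576]
wrist_force: [-1.1, 0.2, -0.2]
opening: 77.7
grip_force: 0.0
```

```bash
python3 - <<'E'
from h import *
t=env.read_camera("top")
for q in("adapter","remote","mouse"): print(q,[(np.round(toz(t,d["at"],15)),round(d["conf"],2)) for d in env.mark_of(q,t)[:3]])
plan((560,-180,170,1.571),(560,-80,150,1.571),(560,-80,33,1.571))
E
```

```text
adapter [(array([ 525., -378.,   15.]), 0.79)]
remote [(array([562.,  68.,  15.]), 0.78)]
mouse [(array([456., 591.,  15.]), 0.97), (array([563., -74.,  15.]), 0.78), (array([223., 280.,  15.]), 0.76)]
(560, -180, 170, 1.571) [7.5, 1.8, 0.3] [-0.0, -0.0, 0.0] mm 193
(560, -80, 150, 1.571) [4.0, -0.0, 0.9] [-0.0, -0.0, 0.0] mm 102
(560, -80, 33, 1.571) [0.0, 0.0, 4.6] [-0.0, -0.0, 0.0] mm 115
```

Request:
arm_command(steps=[[11.6, 1.7, 1.2, 0, 0, 0, 0.15], [11.6, 1.7, 1.2, 0, 0, 0, 0.15], [11.6, 1.7, 1.2, 0, 0, 0, 0.15], [11.6, 1.7, 1.2, 0, 0, 0, 0.15], [11.6, 1.7, 1.2, 0, 0, 0, 0.15]])

```text
time: 34.8
tcp_pos: [558.1, -75.4, 148.8]
eef_rot: [-3.14, -0.001, 1.579]
wrist_force: [0.3, 0.2, 0.9]
opening: 79.0
grip_force: 0.0
```

Request:
arm_command(steps=[[0, 0, 0, 0, 0, 0, 0.15], [0, 0, 0, 0, 0, 0, 0.15]])

```text
time: 35.05
tcp_pos: [557.9, -79.1, 149.3]
eef_rot: [-3.14, 0.0, 1.576]
wrist_force: [0.4, -1.2, -1.0]
opening: 78.9
grip_force: 0.0
```

```bash
python3 - <<'E'
from h import *
plan((560,-81,33,1.571))
E
```

```text
(560, -81, 33, 1.571) [-0.1, 0.1, 4.6] [-0.0, 0.0, 0.1] mm 115
```

Request:
arm_command(steps=[[-0.1, 0.1, 2, 0, 0, 0, 0.15], [-0.1, 0.1, 3, 0, 0, 0, 0.15], [-0.1, 0.1, 4, 0, 0, 0, 0.15], [-0.1, 0.1, 4.6, 0, 0, 0, 0.15], [-0.1, 0.1, 4.6, 0, 0, 0, 0.15]])

```text
time: 35.67
tcp_pos: [560.3, -82.1, 34.2]
eef_rot: [-3.14, 0.0, 1.575]
wrist_force: [-0.6, 0.5, -0.1]
opening: 79.1
grip_force: 0.0
```

Request:
arm_command(steps=[[0, 0, 0, 0, 0, 0, 1], [0, 0, 0, 0, 0, 0, 1], [0, 0, 0, 0, 0, 0, 1], [0, 0, 0, 0, 0, 0, 1], [0, 0, 0, 0, 0, 0, 1]])

```text
time: 36.3
tcp_pos: [561.3, -81.2, 35.8]
eef_rot: [3.141, 0.0, 1.576]
wrist_force: [0.2, -1.0, 6.6]
opening: 55.6
grip_force: 30.0
```

Request:
arm_command(steps=[[0, 0, -2, 0, 0, 0, 1], [0, 0, -4, 0, 0, 0, 1], [0, 0, -6, 0, 0, 0, 1], [0, 0, -6.5, 0, 0, 0, 1], [0, 0, -6.5, 0, 0, 0, 1]])

```text
time: 36.92
tcp_pos: [560.9, -81.4, 197.9]
eef_rot: [3.14, 0.0, 1.576]
wrist_force: [-0.1, -0.2, -2.2]
opening: 55.7
grip_force: 30.0
```

```bash
python3 - <<'E'
from h import *
plan((545,-200,190,1.571),(438,-366,190,1.571),(438,-366,75,1.571))
E
```

```text
(545, -200, 190, 1.571) [-4.7, -0.7, 0.3] [0.0, 0.0, 0.0] mm 119
(438, -366, 190, 1.571) [-6.7, -4.3, 0.0] [0.0, 0.0, 0.0] mm 199
(438, -366, 75, 1.571) [0.0, 0.0, 4.6] [0.0, 0.0, 0.0] mm 115
```

Request:
arm_command(steps=[[-4.7, -0.7, 0.3, 0, 0, 0, 1], [-4.7, -0.7, 0.3, 0, 0, 0, 1], [-4.7, -0.7, 0.3, 0, 0, 0, 1], [-4.7, -0.7, 0.3, 0, 0, 0, 1]])

```text
time: 37.42
tcp_pos: [543.4, -198.0, 188.4]
eef_rot: [-3.139, -0.001, 1.576]
wrist_force: [-0.8, 0.5, -0.7]
opening: 56.1
grip_force: 30.0
```

Request:
arm_command(steps=[[-6.7, -4.3, 0, 0, 0, 0, 1], [-6.7, -4.3, 0, 0, 0, 0, 1], [-6.7, -4.3, 0, 0, 0, 0, 1], [-6.7, -4.3, 0, 0, 0, 0, 1], [-6.7, -4.3, 0, 0, 0, 0, 1]])

```text
time: 38.05
tcp_pos: [437.9, -365.7, 189.7]
eef_rot: [-3.142, -0.001, 1.577]
wrist_force: [0.5, 0.8, -0.2]
opening: 55.5
grip_force: 30.0
```

Request:
arm_command(steps=[[0, 0, 1.5, 0, 0, 0, 1], [0, 0, 3, 0, 0, 0, 1], [0, 0, 4, 0, 0, 0, 1], [0, 0, 4.6, 0, 0, 0, 1], [0, 0, 4.6, 0, 0, 0, 1]])

```text
time: 38.67
tcp_pos: [438.4, -364.9, 74.4]
eef_rot: [-3.141, -0.001, 1.579]
wrist_force: [0.3, 0.3, -0.4]
opening: 55.9
grip_force: 30.0
```

Request:
arm_command(steps=[[0, 0, 0, 0, 0, 0, 0.25], [0, 0, 0, 0, 0, 0, 0.25], [0, 0, 0, 0, 0, 0, 0.25], [0, 0, -2, 0, 0, 0, 0.25], [0, 0, -4, 0, 0, 0, 0.25]])

```text
time: 39.3
tcp_pos: [437.2, -366.6, 176.3]
eef_rot: [-3.141, -0.001, 1.576]
wrist_force: [0.3, -0.7, 0.6]
opening: 69.5
grip_force: 0.0
```

```bash
python3 - <<'E'
from h import *
t=env.read_camera("top")
for q in("adapter","remote","mouse"): print(q,[(np.round(toz(t,d["at"],15)),round(d["conf"],2)) for d in env.mark_of(q,t)[:3]])
plan((560,-150,170,1.571),(561,64,140,1.571))
E
```

```text
adapter [(array([ 557., -353.,   15.]), 0.67)]
remote [(array([561.,  68.,  15.]), 0.89), (array([598.,   5.,  15.]), 0.64), (array([464., 357.,  15.]), 0.28)]
mouse [(array([ 440., -362.,   15.]), 0.93), (array([422., 121.,  15.]), 0.89), (array([221., 289.,  15.]), 0.76)]
(560, -150, 170, 1.571) [8.7, 4.9, 0.2] [0.0, 0.0, 0.0] mm 250
(561, 64, 140, 1.571) [8.5, 0.1, 1.2] [0.0, 0.0, 0.0] mm 215
```

Request:
arm_command(steps=[[8.7, 4.9, 0, 0, 0, 0, 0.25], [8.7, 4.9, 0, 0, 0, 0, 0.25], [8.7, 4.9, 0, 0, 0, 0, 0.25], [8.7, 4.9, 0, 0, 0, 0, 0.25], [8.7, 4.9, 0, 0, 0, 0, 0.25]])

```text
time: 40.12
tcp_pos: [560.7, -142.6, 174.0]
eef_rot: [3.142, -0.003, 1.585]
wrist_force: [-0.3, -1.2, 0.1]
opening: 69.6
grip_force: 0.0
```

Request:
arm_command(steps=[[8.5, 0, 1.2, 0, 0, 0, 0.25], [8.5, 0, 1.2, 0, 0, 0, 0.25], [8.5, 0, 1.2, 0, 0, 0, 0.25], [8.5, 0, 1.2, 0, 0, 0, 0.25], [8.5, 0, 1.2, 0, 0, 0, 0.25]])

```text
time: 40.75
tcp_pos: [556.7, 65.3, 143.8]
eef_rot: [-3.139, -0.0, 1.579]
wrist_force: [0.2, -0.8, -1.0]
opening: 69.6
grip_force: 0.0
```

```bash
python3 - <<'E'
from h import *
t=env.read_camera("top"); s=env.read_camera("side")
save(t,"t5.png",(250,100,560,320),2.5)
print([np.round(d["at"]) for d in env.mark_of("remote",s)],np.round(px(s,(561,66,13))))
plan((561,64,32,1.571))
E
```

```text
[array([267., 218.])] [267. 220.]
(561, 64, 32, 1.571) [0.1, 0.2, 4.5] [-0.0, 0.0, 0.0] mm 113
```

View pics/t5.png

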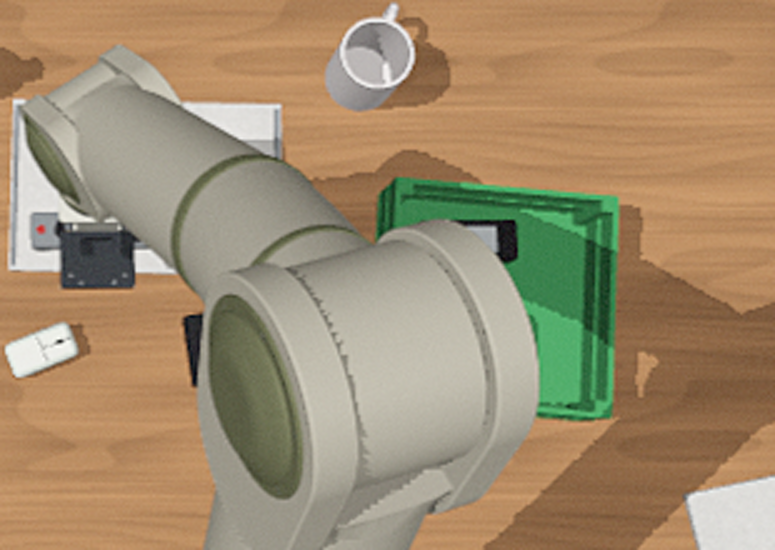

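The adapter is in the crate at about (490,240) in the crop, and the remote is under the gripper at about (45,230). I'll grasp the remote.

Request:
arm_command(steps=[[0, 0.1, 2, 0, 0, 0, 0.25], [0, 0.1, 3, 0, 0, 0, 0.25], [0, 0.1, 4, 0, 0, 0, 0.25], [0, 0.1, 4.5, 0, 0, 0, 0.25], [0, 0.1, 4.5, 0, 0, 0, 0.25]])

```text
time: 41.52
tcp_pos: [559.9, 62.8, 32.1]
eef_rot: [-3.14, 0.001, 1.575]
wrist_force: [-0.4, 0.0, -0.3]
opening: 69.7
grip_force: 0.0
```

Request:
arm_command(steps=[[0, 0, 0, 0, 0, 0, 1], [0, 0, 0, 0, 0, 0, 1], [0, 0, 0, 0, 0, 0, 1], [0, 0, 0, 0, 0, 0, 1], [0, 0, 0, 0, 0, 0, 1]])

```text
time: 42.15
tcp_pos: [560.5, 63.9, 33.2]
eef_rot: [3.141, 0.0, 1.576]
wrist_force: [-0.2, -0.3, 6.0]
opening: 41.8
grip_force: 30.0
```

Request:
arm_command(steps=[[0, 0, -2, 0, 0, 0, 1], [0, 0, -4, 0, 0, 0, 1], [0, 0, -6, 0, 0, 0, 1], [0, 0, -6.5, 0, 0, 0, 1], [0, 0, -6.5, 0, 0, 0, 1]])

```text
time: 42.78
tcp_pos: [560.2, 63.7, 195.3]
eef_rot: [3.141, 0.0, 1.576]
wrist_force: [0.2, 0.2, -1.9]
opening: 41.9
grip_force: 30.0
```

```bash
python3 - <<'E'
from h import *
plan((560,-180,195,1.571),(477,-370,190,1.571),(477,-370,90,1.571))
E
```

```text
(560, -180, 195, 1.571) [-9.7, -0.1, 0.0] [0.0, 0.0, 0.0] mm 243
(477, -370, 190, 1.571) [-7.6, -3.3, 0.2] [0.0, 0.0, 0.0] mm 207
(477, -370, 90, 1.571) [-0.0, -0.0, 4.0] [0.0, 0.0, 0.0] mm 100
```

Request:
arm_command(steps=[[-9.7, -0.1, 0, 0, 0, 0, 1], [-9.7, -0.1, 0, 0, 0, 0, 1], [-9.7, -0.1, 0, 0, 0, 0, 1], [-9.7, -0.1, 0, 0, 0, 0, 1], [-9.7, -0.1, 0, 0, 0, 0, 1]])

```text
time: 43.4
tcp_pos: [557.0, -184.0, 192.3]
eef_rot: [-3.137, 0.001, 1.568]
wrist_force: [-1.2, 0.5, -1.8]
opening: 41.4
grip_force: 30.0
```

Request:
arm_command(steps=[[-7.6, -3.3, 0, 0, 0, 0, 1], [-7.6, -3.3, 0, 0, 0, 0, 1], [-7.6, -3.3, 0, 0, 0, 0, 1], [-7.6, -3.3, 0, 0, 0, 0, 1], [-7.6, -3.3, 0, 0, 0, 0, 1]])

```text
time: 44.02
tcp_pos: [476.7, -369.0, 193.6]
eef_rot: [-3.14, -0.002, 1.575]
wrist_force: [-0.8, 0.8, -0.7]
opening: 42.0
grip_force: 30.0
```

Request:
arm_command(steps=[[0, 0, 1.5, 0, 0, 0, 1], [0, 0, 3, 0, 0, 0, 1], [0, 0, 4, 0, 0, 0, 1], [0, 0, 4.2, 0, 0, 0, 1], [0, 0, 4.2, 0, 0, 0, 1]])

```text
time: 44.65
tcp_pos: [478.6, -367.3, 90.2]
eef_rot: [3.141, -0.001, 1.579]
wrist_force: [-0.2, -0.6, -0.1]
opening: 41.7
grip_force: 30.0
```

Request:
arm_command(steps=[[0, 0, 0, 0, 0, 0, 0.25], [0, 0, 0, 0, 0, 0, 0.25], [0, 0, 0, 0, 0, 0, 0.25], [0, 0, -2, 0, 0, 0, 0.25], [0, 0, -4, 0, 0, 0, 0.25]])

```text
time: 45.28
tcp_pos: [477.1, -368.9, 191.1]
eef_rot: [-3.141, -0.001, 1.576]
wrist_force: [0.6, 0.2, 0.2]
opening: 69.4
grip_force: 0.0
```

Request:
arm_command(steps=[[8, 3, -1, 0, 0, 0, 0.25], [8, 3, -1, 0, 0, 0, 0.25], [8, 3, -1, 0, 0, 0, 0.25], [8, 3, -1, 0, 0, 0, 0.25], [8, 3, -1, 0, 0, 0, 0.25]])

```text
time: 45.9
tcp_pos: [552.4, -166.2, 215.8]
eef_rot: [3.14, -0.0, 1.58]
wrist_force: [-0.0, 0.1, -0.3]
opening: 69.5
grip_force: 0.0
```

Request:
arm_command(steps=[[8, 3, 0, 0, 0, 0, 0.25], [8, 3, 0, 0, 0, 0, 0.25], [8, 3, 0, 0, 0, 0, 0.25], [8, 3, 0, 0, 0, 0, 0.25], [8, 3, 0, 0, 0, 0, 0.25]])

```text
time: 46.52
tcp_pos: [625.7, 32.5, 214.8]
eef_rot: [-3.141, -0.0, 1.578]
wrist_force: [-0.2, -0.4, -0.0]
opening: 69.9
grip_force: 0.0
```

```bash
python3 - <<'E'
from h import *
t=env.read_camera("top"); s=env.read_camera("side")
a=cv2.resize(t["img"][100:320,180:560],(760,440))[:, :, ::-1]; save(t,"t6.png",(200,90,560,330),2.2)
E
```

```text
(no output)
```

View pics/t6.png

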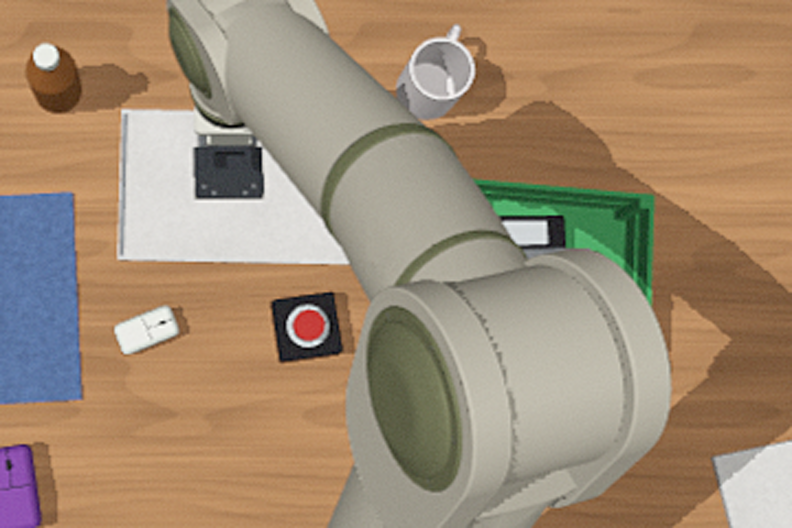

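The mat is clear and the bottle and mug are where they stood, but the arm hides the crate in the top view. I'll check with the side view.

```bash
python3 - <<'E'
from h import *
s=env.read_camera("side"); save(s,"s6.png",(220,110,380,230),4.5)
E
```

```text
(no output)
```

View pics/s6.png

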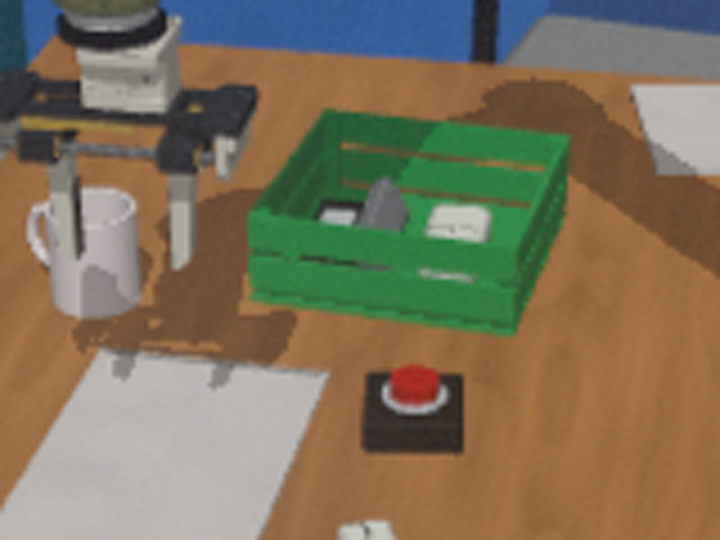

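The side view shows the adapter (340,215), remote (385,210) and mouse (460,222) inside the crate below the rim. The mug is untouched and the button is up. I'll hand in the job.

```bash
python3 -c "
from station import env
print(env.job_done())"
```

```text
the job is handed in; nothing more can be done
None
```

I laid the adapter, remote and large white mouse on the mat, pressed the shutter halfway, held it, then fully down, and dropped all three into the crate; the job is handed in, with no verdict shown.

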